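# Open the push-and-turn cap of the finishing oil

### The arm

A 6-joint arm with a two-finger parallel gripper is mounted at the origin on the work surface. World frame = base frame: x ahead of the robot, y to its left, z up, the work surface at z = 0. Lengths are in m, angles in degrees, forces in N, time in s.
With the tool pointing down it reaches from about 0.375 to 0.925 m from the base axis. Payload 5.7 kg.
Tool frame: the origin (TCP) lies on the centre line of the jaws, within the pads' length; the fingertips stand 8 mm ahead of it and the grasp point (between the pads) lies 11 mm behind it; y points along the fingers, x is the direction in which the jaws open and shut, and the axes are right-handed (so a half turn about y gives the same grasp; the last joint's range is limited). The gripper opens to 85 mm and grips with 20 to 120 N. Pads are 22 mm wide; open, the fingers measure 114 mm over their backs; the gripper's body (76 mm by 85 mm) begins 54 mm behind the grasp point. The pads swing forward as they close: fully open they stand 13 mm farther back than shut.
Start: joints at [-69.907, 20.558, 86.54, -0, 72.909, -6.595], TCP at [0.269, -0.536, 0.239] pointing down, gripper open.
Joint ranges: [-170.27, 170.27], [-57.76, 135], [12.27, 136.19], [-55.21, 235.2], [11.17, 155.16], [-170.74, 170.74]. Speed limits (degrees/s): [136.94, 136.94, 180, 180, 180, 180].

### API

Orientations are given as a 3x3 rotation matrix whose columns are the frame's x, y, z axes.
In Python, from bench import r, eyes, ticket, spotter gives the robot as it stands.
- The arm moves only by the shell command python3 -m inch 'ROWS' [OPENING] [FORCE]. ROWS is a JSON object of lists of equal length, an entry for each row: "travel": the shift along the tool's x, y, z in mm, a list of three; "twist": the turn, a rotation vector about the tool's x, y, z in rad, a list of three. In form: {"travel": [[tx, ty, tz], ...], "twist": [[ax, ay, az], ...]}. A call has exactly 8 rows; each row shifts and turns the commanded pose from where the row before left it, along the tool's axes as they then stand; what a row does not reach is not made up. A row lasts 1/8 s, in which the tool goes at most 62.5 mm and 10.7 degrees, less where a joint would pass 70% of its speed; a pose out of reach is approached as far as the arm can. A call is refused whole if a number of a shift passes 62.5 or a number of a turn 0.188, either way. A call with a gripper value outside its range is refused whole. OPENING is the opening, from 0 (shut) to 1 (fully open), set as the call begins (- or left out, the last holds). The fingers move at their own pace and stop on an object; FORCE is the grip in N (left out, the last holds). Time passes only in rows, so rows that do not move let the fingers close, or fill a call up. It gives the time, the measured TCP pose, the force and the opening at its end, in the units of the state.
- r.state(): the state, without advancing time (a new reading comes with each control period).
- eyes.capture(name): name is "side" or "top" or "wrist"; returns a dict with "color" (420x560x3 uint8, red, green, blue), "depth" (420x560 float32, m along the optical axis (not along the pixel's ray), 0 where there is no reading), "intrinsics" (3x3 intrinsics, pixels), "cam_to_world" (4x4, takes a point from camera to world coordinates). Camera axes: x right, y down, z forward; pixel columns grow to the right and rows downward; lengths in m; the calibration is good to about 2 mm. A picture is of the moment at which its call begins.
- ticket.sign_off(): hands the job in, once; it reports no verdict.
Trained networks look in the newest picture that a camera, given by its name, has taken for a name from the list of things; names that differ only in an ending like _2 or _b are one class to them, and where a whole thing is asked for, a point or a joint stands for the part that bears it (a point fixed in the world has none). Each returns a list of dicts, best first, with "p" (0 to 1); they miss things now and then, are a little off and sometimes report something else, mostly with a low value. They report only what shows in the picture. A call takes as long as a camera call. They do not tell look-alikes from the thing itself.
- spotter.spot_in(camera, name): "xyz" ([x, y, z] in m, in world coordinates, good to about 4 mm: the middle of the surface that is visible of it).
- spotter.regions_of(camera, name): "pixels" (420x560 bool, what is visible of it).
The state is a dict: "t": time; "joints": joint angles; "joint_velocities": joint speeds; "joint_efforts": joint torques, N m; "tool_pos": TCP position; "ee_rot": TCP orientation; "wrist_force": force on the tool from outside, world axes, zero at the start; "wrist_torque": the same for the moment, N m; "finger_gap": finger opening in m.
Only numpy, scipy, OpenCV 4.12 (cv2) and the standard library are available. Lean on these libraries where they do the work, as an engineer would, in place of code of your own. Each camera call takes 0.05 s, during which the arm holds its last target.

### The job

Open the squat bottle of finishing oil, the one with the wide child-resistant cap: press the cap down, keep it down while turning it anticlockwise past its catch, and lift it off. Then set the cap down (do not drop it) the right way up near the middle of the shallow wooden dish, let go, and leave the dish and everything else on the bench where they are.

Things in the scene. Friction and masses are not known exactly. Their poses are not given: they have to be found in the camera images.
- cap_center (a point): Black ribbed round cap, 52 mm across, 34 mm high, about 35 g, closed on top, locked upright on the squat bottle. The point is its centre, half-way up; z is up its axis, x points along the small raised bar on its top. Gripped by its side at any yaw. Three lugs inside hold it under ledges on the neck. Press down, turn anticlockwise (seen from above); clockwise is blocked.
- neck (a point): Point on the bottle's axis where the cap's centre is when locked (129 mm above the bench), axes as the bottle's. The cap must go down over 4 mm to pass the catch and bottoms hard at 6.5 mm; keep it 5 to 6 mm down while turning. It is free 0.78 to 1.12 rad from locked, best 0.97; a solid stop is at about 1.15. Then raise it straight, without turning: it clears the seal 32 mm up.
- seal (a joint): Sprung black sealing ring in the bottle's mouth, under the cap: height in m relative to its place with the cap locked (0; negative when pressed down, at most 0.002 up). It pushes the cap up with 6.4 N when locked and 0.8 N more per mm pressed (about 10.5 N at 5 mm), and resists quick moves (60 N per m/s). When the cap is free it lifts it by 2 mm.
- oil_bottle: Squat white bottle in a low turned wooden holder fixed to the bench: cannot move or turn. Origin: centre of the holder's underside; z up. Holder 104 mm across, 34 high; body 80 across up to 82 high, sloping in to the neck at 99. Locked cap: edge 112, top 146 mm high, its x along the bottle's x (within 0.05 rad). Two small marks on the shoulder: locked (x axis) and free direction (57 degrees anticlockwise).
- dish: Shallow round dish of pale turned wood, loose, 160 mm across at the rim and 13 mm high, flat inner floor 6 mm above the bench and about 136 mm across, 0.35 kg. Origin: centre of its underside. A cap standing in it has its centre 23 mm above the bench.
- tall_bottle: Bystander: tall slim white bottle with a narrow 30 mm black cap, 177 mm high, in a like holder 104 mm across, fixed to the bench. Origin: centre of the underside. It and the squat bottle stand on opposite sides of the dish, either way round.
- gouge: Bystander: turning gouge lying flat, dark wooden handle to -x of its origin and steel blade to +x, 345 mm long and 24 mm high, loose. Origin: under the ferrule, on the bench.
- scraper: Bystander: like the gouge, with a wider blade, 315 mm long, 24 mm high, loose. Origin: under the ferrule, on the bench.
- wax_tin: Bystander: bare metal tin, 84 mm across, 40 mm high, loose. Origin: centre of its underside.
- spindle_blank: Bystander: square wooden bar 50 x 220 x 50 mm lying along its y axis, loose. Origin: centre of its underside.
- sanding_block: Bystander: cork sanding block 110 x 65 x 34 mm, loose. Origin: centre of its underside.
- candlestick: Bystander: small turned wooden candlestick, 80 mm across the foot, 88 mm high, loose. Origin: centre of its underside.
Mind the look-alikes: they are no part of the job. What is shaped like the part that bears cap_center but pink is not meant. Of the things that look like the dish, take the one that is nearest to the robot's base at the start.

How it is judged:
By the outcome, as a careful person would: the job done as asked, in the order asked, and still so for the second after the job is handed in, with the robot touching nothing.
It also fails if it takes over 48 s, if anything falls off the work surface, if the arm or the gripper's body presses on something with over 40 N, if the wrist force passes 120 N, or if a joint passes its speed limit or range.

## Working session

There is one attempt and no reset: what is moved stays moved. The work goes in short steps, Python scripts to look and compute and a shell command to move; the robot and the scene stay as the last step left them, time stands still between calls to the robot, and variables do not carry over. Pictures are saved under pics/ and viewed, and the job is handed in when it is done.

```bash
ls; mkdir -p pics
python3 - <<'E'
from bench import r, eyes, ticket, spotter
import cv2,numpy as np
s=r.state(); print(s)
for n in ("top","side"):
    c=eyes.capture(n); cv2.imwrite(f"pics/{n}0.png",c["color"][:,:,::-1]); np.savez(f"pics/{n}0.npz",**c)
    for nm in ("cap_center","oil_bottle","dish","tall_bottle","gouge","scraper","wax_tin","spindle_blank","sanding_block","candlestick"):
        print(n,nm,[(np.round(d["xyz"],3).tolist(),round(d["p"],2)) for d in spotter.spot_in(n,nm)])
E
```

```text
pics
{'t': 0.0, 'joints': array([-6.99069586e+01,  2.05989866e+01,  8.65996775e+01,  5.37987909e-04,
        7.29075890e+01, -6.59450874e+00]), 'joint_velocities': array([ 0.02698932,  0.04797488, -0.06668551, -0.04162812,  0.02022767,
        0.03911912]), 'joint_efforts': array([ 5.12555889e-04, -5.27601922e+01, -2.78619450e+01, -3.89425950e-04,
        1.32249302e-02, -1.66518328e-05]), 'tool_pos': array([ 0.26924278, -0.53545233,  0.23843805]), 'ee_rot': array([[ 4.49121815e-01, -6.28664833e-04,  8.93470313e-01],
       [-8.93468637e-01,  1.74467854e-03,  4.49122200e-01],
       [-1.84116581e-03, -9.99998280e-01,  2.21880880e-04]]), 'wrist_force': array([-0.1723725 ,  0.06165638,  0.51332074]), 'wrist_torque': array([-0.05440473,  0.0104817 , -0.00244013]), 'finger_gap': 0.08579598098992282}
top cap_center [([0.663, -0.315, 0.035], 0.85), ([0.528, -0.234, 0.151], 0.83), ([0.405, -0.332, 0.033], 0.78), ([0.491, 0.141, 0.015], 0.38)]
top oil_bottle [([0.521, -0.209, 0.051], 0.77)]
top dish [([0.724, 0.375, 0.008], 0.97), ([0.499, -0.018, 0.006], 0.93), ([0.53, -0.231, 0.148], 0.51)
[... 348 characters left out ...]
, 0.94)]
side cap_center [([0.531, -0.22, 0.141], 0.74), ([0.402, -0.322, 0.034], 0.73), ([0.665, -0.306, 0.034], 0.56)]
side oil_bottle [([0.531, -0.201, 0.046], 0.93)]
side dish [([0.501, -0.012, 0.006], 0.93), ([0.726, 0.38, 0.0], 0.86), ([0.53, -0.217, 0.144], 0.65)]
side tall_bottle [([0.53, 0.288, 0.043], 0.8), ([0.526, -0.199, 0.057], 0.58)]
side gouge [([0.48, 0.153, 0.018], 0.9)]
side scraper [([0.503, -0.141, 0.011], 0.88), ([0.526, -0.433, 0.036], 0.19)]
side wax_tin []
side spindle_blank [([0.769, -0.13, 0.051], 0.57)]
side sanding_block [([0.525, -0.434, 0.035], 0.82), ([0.525, -0.198, 0.049], 0.74)]
side candlestick [([0.535, 0.432, 0.018], 0.7), ([0.523, -0.433, 0.036], 0.55)]
```

View pictures.

View pics/top0.png

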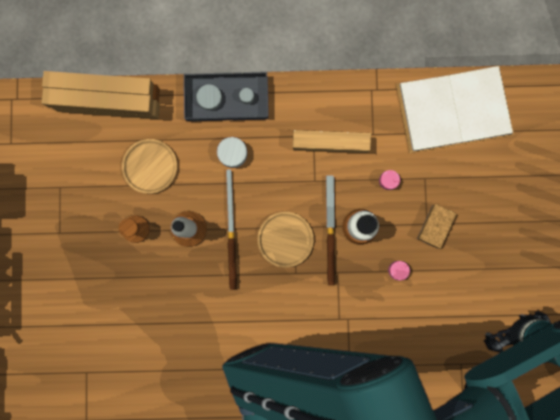

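View pics/side0.png

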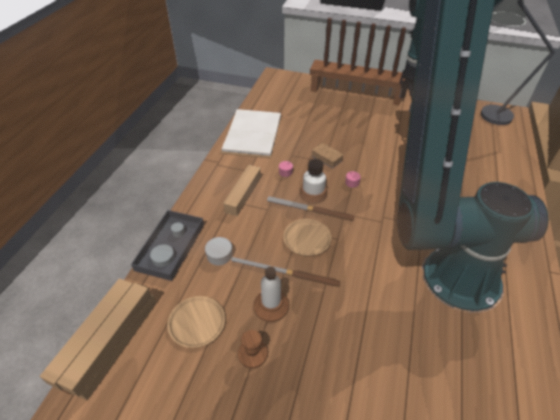

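Run:
```python
import cv2,numpy as np
def pts(c):
    d=c["depth"];K=c["intrinsics"];v,u=np.indices(d.shape)
    P=np.stack([(u-K[0,2])/K[0,0]*d,(v-K[1,2])/K[1,1]*d,d],-1)
    return P@c["cam_to_world"][:3,:3].T+c["cam_to_world"][:3,3]
for n in("top","side"):
    c=np.load(f"pics/{n}0.npz");W=pts(c);print(n,c["cam_to_world"][:3,3],c["intrinsics"][0,0])
    near=np.hypot(W[...,0]-.53,W[...,1]+.225)<.06
    m=near&(W[...,2]>.138)&(c["depth"]>0)
    p=W[m];print("captop",m.sum(),p.mean(0),p.min(0),p.max(0),np.median(p[:,2]))
    (x,y),rr=cv2.minEnclosingCircle(p[:,:2].astype(np.float32));print(x,y,rr)
    md=(np.hypot(W[...,0]-.5,W[...,1]+.015)<.1)&(W[...,2]>.004)&(W[...,2]<.016)&(c["depth"]>0)
    # rim mask via colour/height
    k,l=cv2.connectedComponents(md.astype(np.uint8)); 
    p=W[md];print("dish",md.sum(),p.min(0),p.max(0));(x,y),rr=cv2.minEnclosingCircle(p[:,:2].astype(np.float32));print(x,y,rr)
    print('tall',W[(np.hypot(W[...,0]-.53,W[...,1]-.27)<.07)&(W[...,2]>.15)].mean(0))
a=cv2.imread("pics/top0.png")[185:270,240:425];b=cv2.imread("pics/side0.png")[140:270,260:380]
cv2.imwrite("pics/crop0.png",np.vstack([cv2.resize(a,(740,340),interpolation=2),cv2.resize(b[:60],(740,260)[::1],interpolation=2)])[:600])
```

```text
top [ 0.46089164 -0.0054729   1.5800766 ] 544.6210241315438
captop 324 [ 0.53203907 -0.22938534  0.14601579] [ 0.50720979 -0.25561044  0.13818349] [ 0.55805488 -0.20302979  0.15488141] 0.1460953514562663
0.5324766039848328 -0.22998863458633423 0.02723127231001854
dish 1972 [ 0.40248399 -0.11327565  0.00401146] [0.59899386 0.08295732 0.01598987]
0.5000701546669006 -0.01490544993430376 0.09973498433828354
tall [0.53809778 0.26412129 0.17513207]
side [0.33016505 0.87559204 1.07461875] 417.64316061482134
captop 146 [ 0.53138405 -0.22503959  0.14582798] [ 0.50602419 -0.25547803  0.13807376] [ 0.5579471  -0.20041312  0.14981866] 0.14634205547898999
0.5335499048233032 -0.22865696251392365 0.0288462545722723
dish 1268 [ 0.40684153 -0.10671823  0.00400119] [0.59708442 0.08401904 0.01585442]
0.49984651803970337 -0.014395086094737053 0.09872298687696457
tall [0.53573668 0.27156136 0.17219371]
```

View pics/crop0.png

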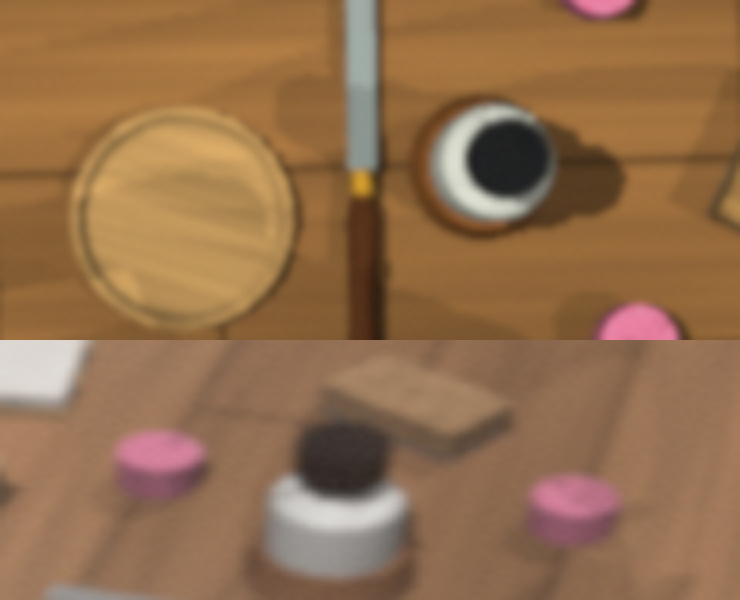

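The squat bottle's black cap is at top pixel (365,225) and side pixel (316,168). The look-alike caps at (390,179) and (400,270) are pink, so they are out. Of the two dishes at (286,239) and (150,166), the first is nearer the base, so I take that one. The crop confirms both. I'm moving above the cap.

```bash
python3 -m inch '{"travel":[[-10,0,25],[-22,0,52],[-22,0,52],[-22,0,52],[-22,0,52],[-22,0,52],[-22,0,52],[-13,0,35]],"twist":[[0,0,0],[0,0,0],[0,0,0],[0,0,0],[0,0,0],[0,0,0],[0,0,0],[0,0,0]]}' 1 60
cat > h.py <<'E'
from bench import r, eyes, ticket, spotter
import cv2,numpy as np
def pts(c):
    d=c["depth"];K=c["intrinsics"];v,u=np.indices(d.shape)
    P=np.stack([(u-K[0,2])/K[0,0]*d,(v-K[1,2])/K[1,1]*d,d],-1)
    return P@c["cam_to_world"][:3,:3].T+c["cam_to_world"][:3,3]
E
python3 - <<'E'
from h import *
c=eyes.capture("wrist");cv2.imwrite("pics/w1.png",c["color"][:,:,::-1]);W=pts(c)
s=r.state();print(s["tool_pos"],s["ee_rot"].round(3).tolist(),s["joints"].round(1),s["wrist_force"])
m=(np.hypot(W[...,0]-.532,W[...,1]+.229)<.05)&(W[...,2]>.138)&(W[...,2]<.152)&(c["depth"]>0)
p=W[m];print(m.sum(),p.mean(0),p.min(0),p.max(0),np.median(p[:,2]),cv2.minEnclosingCircle(p[:,:2].astype(np.float32)))
E
```

```text
t: 2.1
tool_pos: [0.5336, -0.2283, 0.2394]
ee_rot: [[0.451, 0.0, 0.893], [-0.893, 0.0, 0.451], [-0.0, -1.0, 0.001]]
wrist_force: [-0.6, -0.1, 0.5]
finger_gap: 0.0855
[ 0.53622554 -0.22565201  0.23947802] [[0.451, 0.003, 0.892], [-0.892, 0.002, 0.451], [-0.001, -1.0, 0.004]] [-29.8  19.   88.9   0.2  72.   33.3] [2.64235495 1.71658929 0.9695321 ]
4153 [ 0.53216627 -0.22893448  0.14606849] [ 0.50411006 -0.25625582  0.13800684] [ 0.55766891 -0.20283509  0.14990431] 0.14619031094921586 ((0.5308260321617126, -0.22962334752082825), 0.02711670473217964)
```

View pics/w1.png

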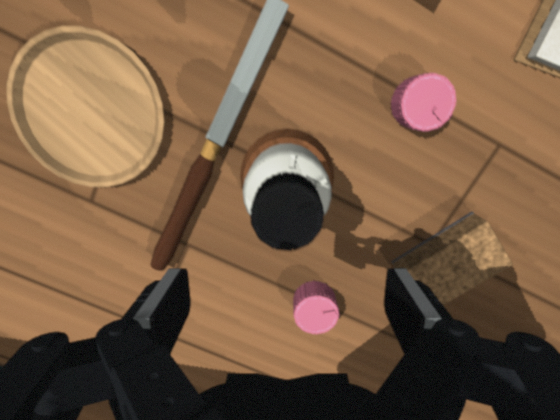

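```bash
python3 -m inch '{"travel":[[0,0,0],[0,10,0],[0,15,0],[0,15,0],[0,15,0],[0,15,0],[0,10,0],[0,0,0]],"twist":[[0,0,0],[0,0,0],[0,0,0],[0,0,0],[0,0,0],[0,0,0],[0,0,0],[0,0,0]]}'
python3 - <<'E'
from h import *
for i in range(2):
    c=eyes.capture("wrist");W=pts(c);cv2.imwrite("pics/w2.png",c["color"][:,:,::-1])
    s=r.state();print(s["tool_pos"],s["ee_rot"].round(4).tolist(),s["wrist_force"])
    m=(np.hypot(W[...,0]-.532,W[...,1]+.229)<.04)&(W[...,2]>.1425)&(W[...,2]<.152)&(c["depth"]>0)
    p=W[m];print(m.sum(),p.mean(0),p.min(0),p.max(0),cv2.minEnclosingCircle(p[:,:2].astype(np.float32)))
E
```

```text
t: 3.15
tool_pos: [0.5317, -0.2301, 0.1583]
ee_rot: [[0.449, -0.002, 0.893], [-0.893, 0.001, 0.449], [-0.002, -1.0, -0.001]]
wrist_force: [-0.5, -0.3, -0.6]
finger_gap: 0.0852
[ 0.53217953 -0.2303952   0.15902405] [[0.4492, -0.0005, 0.8934], [-0.8934, 0.0003, 0.4492], [-0.0005, -1.0, -0.0003]] [ 0.37487317  0.02137623 -0.01851806]
8493 [ 0.53219147 -0.22902613  0.14622618] [ 0.50425291 -0.25643609  0.14253206] [ 0.55771109 -0.20280902  0.14971825] ((0.5308629274368286, -0.22988960146903992), 0.027338732033967972)
[ 0.53250703 -0.23056041  0.15947292] [[0.4493, 0.0003, 0.8934], [-0.8934, -0.0001, 0.4493], [0.0002, -1.0, 0.0002]] [0.50922988 0.429264   0.25207329]
8385 [ 0.53218899 -0.22904743  0.14623416] [ 0.50374831 -0.25652288  0.14250408] [ 0.55768347 -0.20313572  0.15047858] ((0.5308234095573425, -0.22979319095611572), 0.027229776605963707)
```

View pics/w2.png

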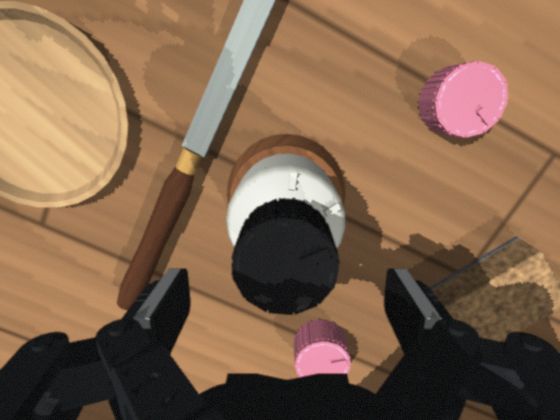

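The wrist view shows the black cap's top at (287,265), between the jaws (tips at about 185 and 390). Its bar points right and up, towards the locked mark at (332,210), and the free mark is at (294,181). I'm descending to the grip height.

```bash
python3 -m inch '{"travel":[[-1,5,0.5],[0,6,0],[0,6,0],[0,6,0],[0,6,0],[0,4,0],[0,2,0],[0,0,0]],"twist":[[0,0,0],[0,0,0],[0,0,0],[0,0,0],[0,0,0],[0,0,0],[0,0,0],[0,0,0]]}'
python3 -m inch '{"travel":[[0,0,0],[0,0,0],[0,0,0],[0,0,0],[0,0,0],[0,0,0],[0,0,0],[0,0,0]],"twist":[[0,0,0],[0,0,0],[0,0,0],[0,0,0],[0,0,0],[0,0,0],[0,0,0],[0,0,0]]}' 0 30
python3 - <<'E'
from h import *
c=eyes.capture("wrist");cv2.imwrite("pics/w3.png",c["color"][:,:,::-1])
c=eyes.capture("side");cv2.imwrite("pics/s3.png",cv2.resize(c["color"][100:230,240:400,::-1],(800,600),interpolation=2))
for i in range(3):
    eyes.capture("wrist");s=r.state();print(s["tool_pos"],s["wrist_force"],s["wrist_torque"],s["finger_gap"])
E
```

```text
t: 4.25
tool_pos: [0.5322, -0.2293, 0.1242]
ee_rot: [[0.449, -0.0, 0.893], [-0.893, 0.0, 0.449], [-0.0, -1.0, -0.0]]
wrist_force: [-0.2, 0.7, 0.1]
finger_gap: 0.085
t: 5.25
tool_pos: [0.5324, -0.2294, 0.1247]
ee_rot: [[0.449, 0.0, 0.893], [-0.893, -0.0, 0.449], [0.0, -1.0, 0.0]]
wrist_force: [-1.4, 0.5, 5.9]
finger_gap: 0.0517
[ 0.53231497 -0.22937911  0.1246979 ] [-1.74059902  0.96388981  5.49299704] [ 0.17300046  0.15637344 -0.00370442] 0.05151813447299871
[ 0.53233725 -0.22937203  0.12470409] [-0.11229342  1.87075828  6.30387374] [ 0.16747253  0.18399828 -0.05753431] 0.051520334035849234
[ 0.53231222 -0.22934971  0.12467024] [-2.60315399  1.98310265  5.92577874] [0.21354278 0.21608037 0.01536109] 0.051575711558522086
```

View pics/w3.png

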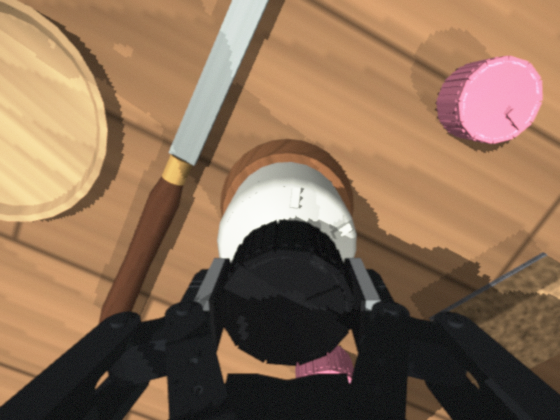

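View pics/s3.png

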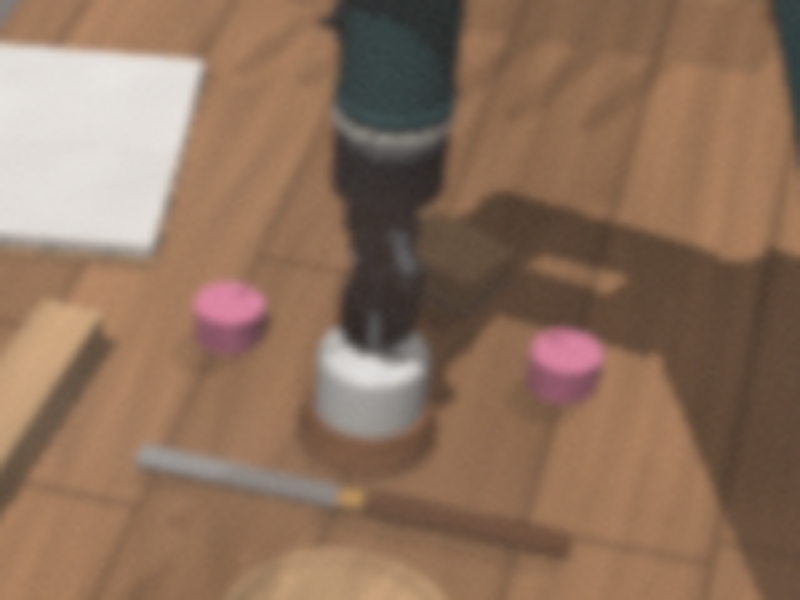

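```bash
python3 -m inch '{"travel":[[0,0,0],[0,0,0],[0,1,0],[0,1,0],[0,1,0],[0,1,0],[0,1,0],[0,0,0]],"twist":[[0,0,0],[0,0,0],[0,0,0],[0,0,0],[0,0,0],[0,0,0],[0,0,0],[0,0,0]]}' 0 90
python3 - <<'E'
from h import *
for i in range(3):
    c=eyes.capture("wrist");s=r.state();print(s["tool_pos"],s["wrist_force"],s["wrist_torque"],s["finger_gap"])
cv2.imwrite("pics/w4.png",c["color"][:,:,::-1])
W=pts(c);m=(np.hypot(W[...,0]-.532,W[...,1]+.229)<.02)&(W[...,2]>.13);print(np.median(W[m][:,2]))
E
```

```text
t: 6.5
tool_pos: [0.5324, -0.2294, 0.1201]
ee_rot: [[0.449, 0.0, 0.893], [-0.893, -0.0, 0.449], [0.0, -1.0, 0.0]]
wrist_force: [-1.3, 1.7, 9.5]
finger_gap: 0.0506
[ 0.53233434 -0.22938802  0.12016201] [-1.98366136  2.00298626 10.03354972] [ 0.35268916  0.42187318 -0.10207165] 0.05081015726778518
[ 0.53237393 -0.22939046  0.12018971] [-2.52009984  1.86946254  9.83537215] [0.31601836 0.43586246 0.03759536] 0.050588248830397316
[ 0.53232448 -0.22937023  0.12015523] [-2.70199506  1.70929944  9.24823034] [0.3082739  0.4279776  0.01410739] 0.050313475867798094
0.14196455594890275
```

View pics/w4.png

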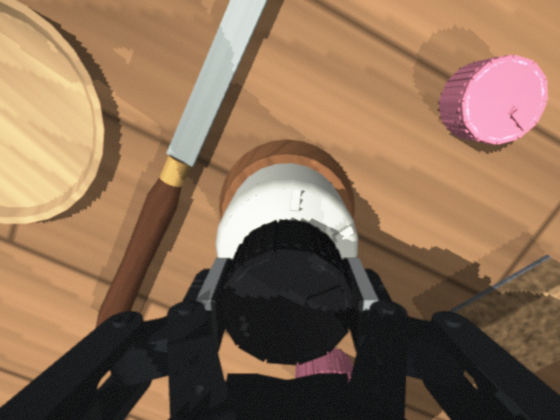

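```bash
python3 -m inch '{"travel":[[0,0.6,0],[0,0.6,0],[0,0,0],[0,0,0],[0,0,0],[0,0,0],[0,0,0],[0,0,0]],"twist":[[0,0,0],[0,0,0],[0,0,0],[0,0,0],[0,-0.02,0],[0,-0.04,0],[0,-0.05,0],[0,-0.05,0]]}'
python3 - <<'E'
from h import *
for i in range(2):
    c=eyes.capture("wrist");s=r.state();print(s["tool_pos"],s["wrist_force"],s["wrist_torque"],s["finger_gap"],s["ee_rot"][:,0])
cv2.imwrite("pics/w5.png",c["color"][:,:,::-1])
E
```

```text
t: 7.65
tool_pos: [0.5333, -0.2298, 0.1194]
ee_rot: [[0.587, 0.002, 0.81], [-0.81, -0.001, 0.587], [0.002, -1.0, 0.001]]
wrist_force: [-1.7, 1.3, 10.6]
finger_gap: 0.0505
[ 0.5332534  -0.22984656  0.11938895] [-0.91516838  1.00460884 10.20729737] [ 0.20858964  0.22943463 -0.01715018] 0.05071600310079368 [ 0.58874855 -0.80831311  0.00224687]
[ 0.5332439  -0.22987488  0.11940612] [-1.56993633  1.37322711 10.866987  ] [ 0.21142038  0.25845935 -0.03367581] 0.050620865131082514 [ 0.58661478 -0.80986292  0.00226737]
```

View pics/w5.png

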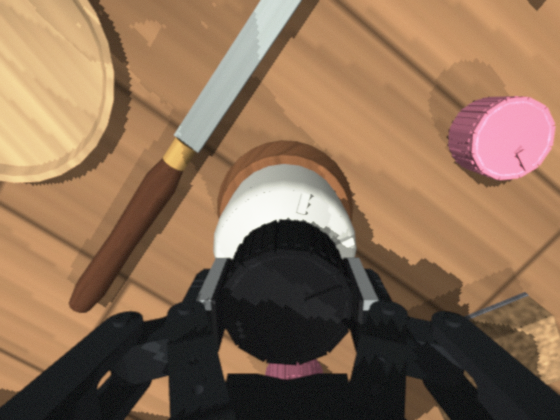

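```bash
python3 -m inch '{"travel":[[0,0,0],[0,0,0],[0,0,0],[0,0,0],[0,0,0],[0,0,0],[0,0,0],[0,0,0]],"twist":[[0,-0.05,0],[0,-0.06,0],[0,-0.06,0],[0,-0.06,0],[0,-0.06,0],[0,-0.06,0],[0,-0.06,0],[0,-0.04,0]]}'
python3 - <<'E'
from h import *
for i in range(2):
    c=eyes.capture("wrist");s=r.state();print(s["tool_pos"],s["wrist_force"],s["wrist_torque"],s["finger_gap"],s["ee_rot"].round(4).tolist())
E
```

```text
t: 8.75
tool_pos: [0.5331, -0.2296, 0.1194]
ee_rot: [[0.881, 0.002, 0.474], [-0.474, -0.001, 0.881], [0.002, -1.0, 0.0]]
wrist_force: [-0.4, 1.8, 10.3]
finger_gap: 0.0503
[ 0.53311017 -0.22959017  0.11933093] [-1.48514249  1.92450581 10.64907661] [ 0.25858443  0.2376995  -0.1035204 ] 0.050349516135075184 [[0.8813, 0.002, 0.4725], [-0.4725, -0.0006, 0.8813], [0.0021, -1.0, 0.0004]]
[ 0.53313533 -0.22964459  0.11934907] [-0.53041982  2.06545664 10.14236576] [ 0.32368571  0.16501387 -0.0029559 ] 0.050569220784352324 [[0.8803, 0.0021, 0.4744], [-0.4744, -0.0007, 0.8803], [0.0022, -1.0, 0.0004]]
```

```bash
python3 -m inch '{"travel":[[0,0,0],[0,0,0],[0,0,0],[0,0,0],[0,0,0],[0,0,0],[0,0,0],[0,0,0]],"twist":[[0,-0.04,0],[0,-0.06,0],[0,-0.06,0],[0,-0.06,0],[0,-0.06,0],[0,-0.05,0],[0,-0.03,0],[0,0,0]]}'
python3 - <<'E'
from h import *
for i in range(2):
    c=eyes.capture("wrist");s=r.state();print(s["tool_pos"],s["wrist_force"],s["wrist_torque"],s["finger_gap"],s["ee_rot"].round(4).tolist())
R=s["ee_rot"];print("turned",np.arctan2(R[1,0],R[0,0])-np.arctan2(-.8934,.4492))
cv2.imwrite("pics/w6.png",c["color"][:,:,::-1])
E
```

```text
t: 9.85
tool_pos: [0.5325, -0.2292, 0.1191]
ee_rot: [[0.991, 0.001, 0.134], [-0.134, 0.0, 0.991], [0.001, -1.0, 0.0]]
wrist_force: [-2.1, 2.5, 9.8]
finger_gap: 0.0504
[ 0.532557   -0.22921451  0.11913105] [-2.05142667  3.4740441  10.11716091] [ 0.39586555  0.3823562  -0.03306134] 0.05066298958335102 [[0.9909, 0.0009, 0.1345], [-0.1345, 0.0, 0.9909], [0.0009, -1.0, 0.0002]]
[ 0.53253629 -0.22922199  0.11912102] [-1.88358589  3.71617989 10.12310016] [ 0.38280109  0.4212125  -0.02687112] 0.05058493311193153 [[0.9909, 0.0009, 0.1346], [-0.1346, 0.0, 0.9909], [0.0009, -1.0, 0.0002]]
turned 0.9698995842392992
```

View pics/w6.png

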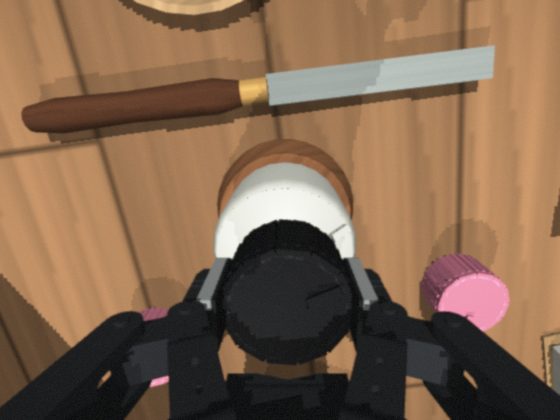

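The cap turned with the jaws. Its bar at (322,292) now points at the free mark (340,235), and the measured turn is 0.970 rad. I'm raising it straight.

```bash
python3 -m inch '{"travel":[[0,-1,0],[0,-2,0],[0,-3,0],[0,-3,0],[0,-3,0],[0,-3,0],[0,-2,0],[0,0,0]],"twist":[[0,0,0],[0,0,0],[0,0,0],[0,0,0],[0,0,0],[0,0,0],[0,0,0],[0,0,0]]}'
python3 - <<'E'
from h import *
for i in range(2):
    c=eyes.capture("wrist");s=r.state();print(s["tool_pos"],s["wrist_force"],s["wrist_torque"],s["finger_gap"])
W=pts(c);m=(np.hypot(W[...,0]-.532,W[...,1]+.229)<.02)&(W[...,2]>.13);print(np.median(W[m][:,2]))
E
```

```text
t: 10.95
tool_pos: [0.5323, -0.2295, 0.1352]
ee_rot: [[0.991, 0.0, 0.135], [-0.135, -0.0, 0.991], [0.0, -1.0, -0.0]]
wrist_force: [0.6, 0.6, -0.1]
finger_gap: 0.0503
[ 0.53219243 -0.22939226  0.1350647 ] [-0.96024012 -0.68619138  0.09812704] [ 0.02184352 -0.08399545 -0.04498802] 0.05048061413488316
[ 0.53213188 -0.22936029  0.13499297] [-1.12133118  0.19747342 -0.06989279] [ 0.00963546  0.0365782  -0.00316243] 0.05021098140356504
0.1567611668596448
```

```bash
python3 -m inch '{"travel":[[0,-4,0],[0,-6,0],[0,-8,0],[0,-10,0],[0,-14,0],[0,-16,0],[0,-16,0],[0,-8,0]],"twist":[[0,0,0],[0,0,0],[0,0,0],[0,0,0],[0,0,0],[0,0,0],[0,0,0],[0,0,0]]}'
python3 - <<'E'
from h import *
c=eyes.capture("top");W=pts(c);K=c["intrinsics"]
cv2.imwrite("pics/t7.png",c["color"][:,:,::-1])
col=cv2.cvtColor(c["color"],cv2.COLOR_RGB2HSV)
ds=spotter.regions_of("top","dish")
for d in ds:
    p=W[d["pixels"]&(c["depth"]>0)];v,u=np.nonzero(d["pixels"]);print(d["p"],u.mean(),v.mean(),len(u),p.mean(0),cv2.minEnclosingCircle(p[:,:2].astype(np.float32)))
w=eyes.capture("wrist");cv2.imwrite("pics/w7.png",w["color"][:,:,::-1])
s=r.state();print(s["tool_pos"],s["wrist_force"],s["finger_gap"],s["joints"].round(1))
E
```

```text
t: 12.05
tool_pos: [0.5328, -0.2297, 0.2188]
ee_rot: [[0.991, 0.002, 0.135], [-0.135, -0.001, 0.991], [0.002, -1.0, -0.001]]
wrist_force: [0.8, 1.3, -0.3]
finger_gap: 0.0503
0.96 285.1730691467853 239.08249090173877 2473 [ 0.50035892 -0.01286681  0.00711522] ((0.5010756850242615, -0.014250226318836212), 0.08326851576566696)
0.94 148.96477079796264 165.3713921901528 2356 [0.7252441  0.37916318 0.00748902] ((0.725192666053772, 0.38114261627197266), 0.08388852328062057)
[ 0.53241848 -0.22946661  0.21756523] [-0.1945265   0.45336701 -0.18574336] 0.05034405984748428 [-30.1  20.   90.7   0.   69.2 -22.4]
```

View pics/w7.png

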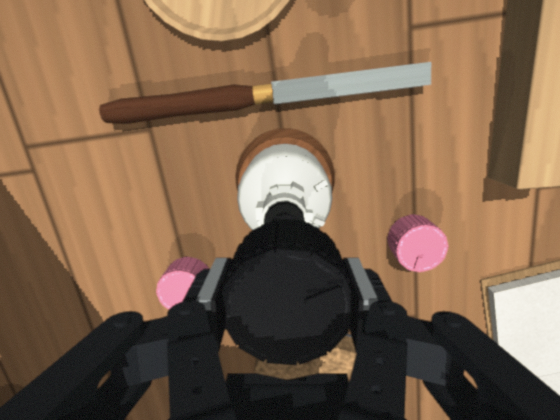

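View pics/t7.png

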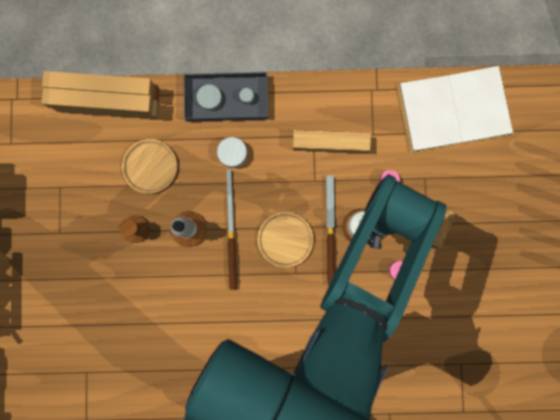

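```bash
python3 -m inch '{"travel":[[-4,0,12],[-8,0,28],[-9,0,30],[-9,0,32],[-9,0,32],[-9,0,32],[-8,0,28],[-4,0,15]],"twist":[[0,0,0],[0,0,0],[0,0,0],[0,0,0],[0,0,0],[0,0,0],[0,0,0],[0,0,0]]}'
python3 -m inch '{"travel":[[0,0,0],[0,5,0],[0,15,0],[0,25,0],[0,30,0],[0,30,0],[0,25,0],[0,10,0]],"twist":[[0,0,0],[0,0,0],[0,0,0],[0,0,0],[0,0,0],[0,0,0],[0,0,0],[0,0,0]]}'
python3 - <<'E'
from h import *
c=eyes.capture("wrist");cv2.imwrite("pics/w8.png",c["color"][:,:,::-1])
c=eyes.capture("wrist");W=pts(c);s=r.state();print(s["tool_pos"],s["ee_rot"].round(4).tolist(),s["wrist_force"],s["finger_gap"])
m=(np.hypot(W[...,0]-.5,W[...,1]+.014)<.06)&(W[...,2]>.06);p=W[m];
t=s["tool_pos"];m=(np.hypot(W[...,0]-t[0],W[...,1]-t[1])<.018)&(W[...,2]>.07);print("captop",np.median(W[m][:,2]))
eyes.capture("wrist")
for d in spotter.regions_of("wrist","dish"):
    p=W[d["pixels"]&(c["depth"]>0)&(W[...,2]<.03)];print(d["p"],len(p),p.mean(0),cv2.minEnclosingCircle(p[:,:2].astype(np.float32)))
E
```

```text
t: 13.2
tool_pos: [0.4996, -0.0123, 0.2165]
ee_rot: [[0.991, -0.002, 0.133], [-0.133, 0.001, 0.991], [-0.002, -1.0, 0.0]]
wrist_force: [0.8, -0.3, -0.5]
finger_gap: 0.0507
t: 14.2
tool_pos: [0.4994, -0.0146, 0.0749]
ee_rot: [[0.991, -0.004, 0.136], [-0.136, 0.001, 0.991], [-0.004, -1.0, 0.0]]
wrist_force: [-0.2, -0.0, -0.7]
finger_gap: 0.0503
[ 0.49991615 -0.01446546  0.07577479] [[0.9908, -0.0028, 0.1353], [-0.1353, 0.0005, 0.9908], [-0.0028, -1.0, 0.0001]] [ 0.18281911 -0.2253436  -0.80512714] 0.050667641798185455
captop 0.09720514583868059
0.63 33050 [0.50158679 0.01284842 0.00759421] ((0.4952533543109894, -0.011773734353482723), 0.08268564939498901)
```

View pics/w8.png

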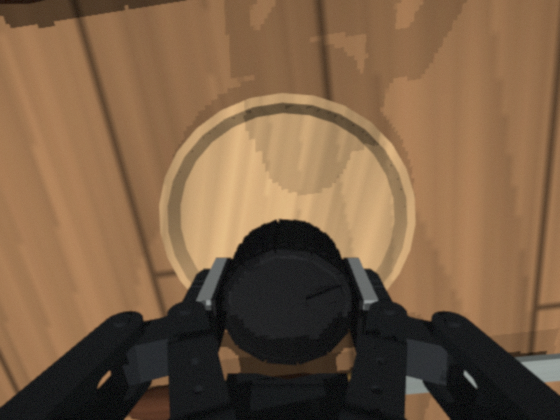

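```bash
python3 -m inch '{"travel":[[0,6,0],[0,10,0],[0,10,0],[0,10,0],[0,8,0],[0,5,0],[0,3,0],[0,0,0]],"twist":[[0,0,0],[0,0,0],[0,0,0],[0,0,0],[0,0,0],[0,0,0],[0,0,0],[0,0,0]]}'
python3 - <<'E'
from h import *
for i in range(3):
    c=eyes.capture("wrist");s=r.state();print(s["tool_pos"],s["wrist_force"],s["finger_gap"])
W=pts(c);t=s["tool_pos"];m=(np.hypot(W[...,0]-t[0],W[...,1]-t[1])<.018)&(W[...,2]>.03);print("captop",np.median(W[m][:,2]))
E
```

```text
t: 15.4
tool_pos: [0.5009, -0.0142, 0.025]
ee_rot: [[0.991, -0.0, 0.135], [-0.135, 0.0, 0.991], [-0.0, -1.0, 0.0]]
wrist_force: [-0.5, 0.1, -0.4]
finger_gap: 0.0506
[ 0.50100742 -0.01419227  0.0251826 ] [-0.01726697 -0.21155301  0.3866132 ] 0.050540921951460795
[ 0.50107802 -0.01419888  0.02529002] [ 0.29565584 -0.8052341  -0.41648053] 0.05054979261057417
[ 0.50110578 -0.01421078  0.0253464 ] [-4.90008269e-01  1.71043125e-04 -1.87933763e-01] 0.05025159204740539
captop 0.04781214170299726
```

```bash
python3 -m inch '{"travel":[[0,1.5,0],[0,1.5,0],[0,1,0],[0,1,0],[0,0.6,0],[0,0.4,0],[0,0,0],[0,0,0]],"twist":[[0,0,0],[0,0,0],[0,0,0],[0,0,0],[0,0,0],[0,0,0],[0,0,0],[0,0,0]]}'
python3 - <<'E'
from h import *
for i in range(3):
    c=eyes.capture("wrist");s=r.state();print(s["tool_pos"],s["wrist_force"],s["finger_gap"])
W=pts(c);t=s["tool_pos"];m=(np.hypot(W[...,0]-t[0],W[...,1]-t[1])<.018)&(W[...,2]>.03);print("captop",np.median(W[m][:,2]))
E
```

```text
t: 16.55
tool_pos: [0.5009, -0.0142, 0.0192]
ee_rot: [[0.991, -0.0, 0.135], [-0.135, 0.0, 0.991], [-0.0, -1.0, 0.0]]
wrist_force: [-0.0, 0.3, 1.9]
finger_gap: 0.0505
[ 0.50085433 -0.0141886   0.01916376] [-0.68024888 -0.4815478   1.54491578] 0.050611458110805016
[ 0.50085542 -0.01415968  0.0191502 ] [-0.61607315  0.11371007  1.89746339] 0.05041479306987345
[ 0.50086918 -0.0141641   0.01916444] [-0.82616643  0.51683156  2.46082192] 0.05038639695979669
captop 0.04166806710866216
```

```bash
python3 -m inch '{"travel":[[0,0.3,0],[0,0.2,0],[0,0,0],[0,0,0],[0,0,0],[0,0,0],[0,0,0],[0,0,0]],"twist":[[0,0,0],[0,0,0],[0,0,0],[0,0,0],[0,0,0],[0,0,0],[0,0,0],[0,0,0]]}' 0 20
python3 -m inch '{"travel":[[0,0,0],[0,0,0],[0,0,0],[0,0,0],[0,0,0],[0,0,0],[0,0,0],[0,0,0]],"twist":[[0,0,0],[0,0,0],[0,0,0],[0,0,0],[0,0,0],[0,0,0],[0,0,0],[0,0,0]]}' 0.82 20
python3 - <<'E'
from h import *
c=eyes.capture("wrist");s=r.state();print(s["tool_pos"],s["wrist_force"],s["finger_gap"])
cv2.imwrite("pics/w9.png",c["color"][:,:,::-1])
W=pts(c);t=s["tool_pos"];m=(np.hypot(W[...,0]-t[0],W[...,1]-t[1])<.018)&(W[...,2]>.03);print("captop",np.median(W[m][:,2]))
E
```

```text
t: 17.7
tool_pos: [0.5009, -0.0142, 0.0191]
ee_rot: [[0.991, 0.0, 0.135], [-0.135, 0.0, 0.991], [0.0, -1.0, 0.0]]
wrist_force: [-1.6, 1.0, 8.2]
finger_gap: 0.0505
t: 18.7
tool_pos: [0.5009, -0.0142, 0.0186]
ee_rot: [[0.991, -0.0, 0.135], [-0.135, 0.0, 0.991], [-0.0, -1.0, 0.0]]
wrist_force: [-1.2, -0.2, 0.7]
finger_gap: 0.0702
[ 0.5008793  -0.01415376  0.01862174] [-0.05745903 -0.12383855  0.04099401] 0.06975487830732109
captop 0.04223779147589856
```

View pics/w9.png

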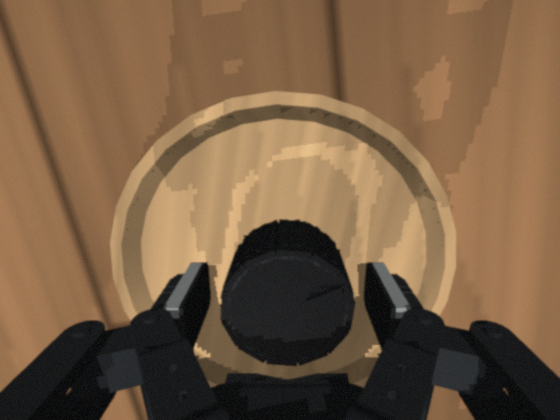

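The jaws are clear of the cap on both sides: the cap's edges are at columns 222 and 355, the pads at 208 and 365. I'm raising straight up and then checking.

```bash
python3 -m inch '{"travel":[[0,-4,0],[0,-8,0],[0,-15,0],[0,-25,0],[0,-35,0],[0,-40,0],[0,-30,0],[0,-13,0]],"twist":[[0,0,0],[0,0,0],[0,0,0],[0,0,0],[0,0,0],[0,0,0],[0,0,0],[0,0,0]]}'
python3 -m inch '{"travel":[[0,0,-15],[0,0,-35],[0,0,-40],[0,0,-40],[0,0,-40],[0,0,-35],[0,0,-15],[0,0,0]],"twist":[[0,0,0],[0,0,0],[0,0,0],[0,0,0],[0,0,0],[0,0,0],[0,0,0],[0,0,0]]}'
python3 - <<'E'
from h import *
s=r.state();print(s["t"],s["tool_pos"],s["wrist_force"])
old={n:np.load(f"pics/{n}0.npz")["color"] for n in("top","side")}
for n in("top","side"):
    c=eyes.capture(n);W=pts(c);cv2.imwrite(f"pics/{n}9.png",c["color"][:,:,::-1])
    m=(np.hypot(W[...,0]-.5,W[...,1]+.014)<.06)&(W[...,2]>.034)&(W[...,2]<.06)
    p=W[m];print(n,"cap",m.sum(),p.mean(0),np.median(p[:,2]),p[:,2].min(),p[:,2].max(),cv2.minEnclosingCircle(p[:,:2].astype(np.float32)))
    for nm in("dish","gouge","scraper","cap_center"):
        print(nm,[(np.round(d["xyz"],3).tolist(),round(d["p"],2)) for d in spotter.spot_in(n,nm)])
    for d in spotter.regions_of(n,"dish"):
        q=W[d["pixels"]&(c["depth"]>0)];print(cv2.minEnclosingCircle(q[:,:2].astype(np.float32)))
E
```

```text
t: 19.75
tool_pos: [0.5019, -0.0143, 0.1913]
ee_rot: [[0.991, 0.004, 0.134], [-0.134, -0.001, 0.991], [0.004, -1.0, -0.0]]
wrist_force: [0.5, 0.8, -0.8]
finger_gap: 0.07
t: 20.75
tool_pos: [0.4704, -0.2327, 0.1876]
ee_rot: [[0.991, -0.002, 0.137], [-0.137, 0.001, 0.991], [-0.002, -1.0, 0.001]]
wrist_force: [1.0, 0.6, 0.2]
finger_gap: 0.07
20.75 [ 0.47044045 -0.23274715  0.18757728] [0.98795038 0.62249363 0.21072891]
top cap 267 [ 0.50181119 -0.01614234  0.04019526] 0.04019966025444832 0.03405203954677516 0.05039648010156195 ((0.5015102624893188, -0.01580556109547615), 0.026797031983733177)
dish [([0.497, -0.014, 0.007], 0.93), ([0.727, 0.377, 0.008], 0.8)]
gouge [([0.49, 0.142, 0.018], 0.61)]
scraper [([0.516, -0.141, 0.012], 0.69)]
cap_center [([0.663, -0.315, 0.033], 0.8), ([0.503, -0.018, 0.045], 0.78), ([0.398, -0.325, 0.031], 0.67), ([0.516, -0.141, 0.013], 0.44)]
((0.4998764395713806, -0.011501329019665718), 0.08210308104753494)
((0.7268568277359009, 0.37895670533180237), 0.08174699544906616)
side cap 174 [ 0.50186197 -0.01187658  0.04033169] 0.04006924347379348 0.03478349778005607 0.0472763698286538 ((0.5035756230354309, -0.013566600158810616), 0.02964428998529911)
dish [([0.496, -0.004, 0.006], 0.69), ([0.725, 0.38, 0.0], 0.59)]
gouge [([0.478, 0.148, 0.015], 0.98)]
scraper [([0.5, -0.14, 0.013], 0.71)]
cap_center [([0.499, -0.005, 0.038], 0.84), ([0.404, -0.322, 0.033], 0.54), ([0.661, -0.306, 0.032], 0.48)]
((0.7236161828041077, 0.3758208453655243), 0.08323107659816742)
((0.49661874771118164, -0.016408931463956833), 0.08694905787706375)
```

View pics/top9.png

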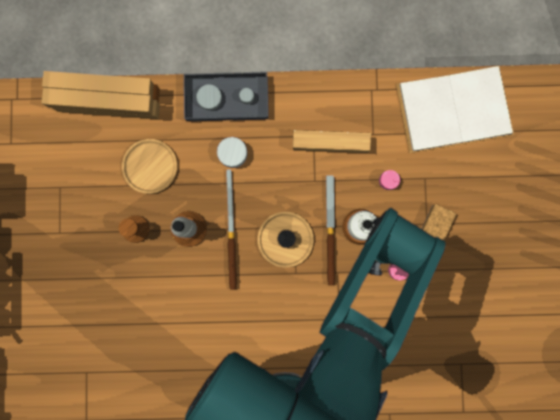

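View pics/side9.png

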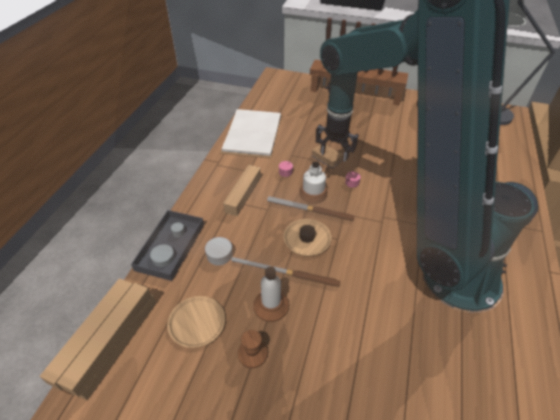

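The top view shows the cap standing in the middle of the near dish at (287,239), and everything else is where it was. The arm is clear of the scene.

Run:
```python
from h import *
s=r.state();print(s["t"],s["tool_pos"],abs(s["joint_velocities"]).max(),s["wrist_force"]);print(ticket.sign_off())
```

```text
21.35 [ 0.47140194 -0.23195412  0.18868931] 0.24037769154026978 [0.10702977 0.23097922 0.75000187]
the job is handed in; nothing more can be done
None
```

The cap is off the squat bottle and standing right way up near the middle of the near dish, and I handed the job in at 21.4 s. I pressed it about 5 mm down (10–11 N), kept it down while turning 0.970 rad anticlockwise, and lifted it straight off. I lowered it onto the dish floor, released at light grip force, and backed the arm away.

- **Cap:** The last pictures put the cap's top level at 40 mm, as expected for a cap standing in the dish. Its centre is 1 to 5 mm from my estimates of the dish centre.
- **Other things:** The dish, gouge and scraper read the same as at the start to within a few mm, which is network noise. The side camera put the dish about 8 mm off in y, but the cap partly hides it there and the top camera shows no shift. I compared the rest by eye only, and nothing appeared to have moved.
- **Robot:** It touches nothing, and the wrist force was about 0.8 N at hand-in. The highest wrist reading I took was about 11 N, with readings only at the end of each call and in the checks between.

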